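# Open the suction unit's filter holder

## Robot

A 7-joint arm with a two-finger parallel gripper is mounted at the origin on a cart in front of the work surface, level with it; the furniture and walls round the work are solid. World frame = base frame: x ahead of the robot, y to its left, z up, the work surface at z = 0. Lengths are in m, angles in rad, forces in N, time in s.
With the tool pointing down it reaches from about 0.425 to 0.875 m from the base axis. Payload 4.7 kg.
Tool frame: the origin (TCP) lies midway between the tips of the shut fingers; the grasp point (between the pads) lies 19 mm behind it; z points along the fingers, y is the line along which they close (so a half turn about z gives the same grasp; the last joint's range is limited). The gripper opens to 87 mm and grips with 3 to 60 N. Pads are 19 mm wide; open, the fingers measure 117 mm over their backs; the gripper's body (75 mm by 190 mm) begins 51 mm behind the grasp point.
Start: joints at [-1.236, 0.321, -0.07, 1.45, 0.023, 1.371, -0.057], TCP at [0.205, 0.617, 0.223] pointing down, gripper open.
Joint ranges: [-2.86, 2.86], [-0.3, 2.09], [-1.38, 1.24], [0.06, 2.45], [-1.56, 4.7], [0.09, 2.05], [-2.69, 2.69]. Speed limits (rad/s): [2.57, 2.57, 3.14, 3.14, 3.14, 3.14, 3.14].

## Interface

Orientations are given as a rotation vector (axis times angle).
In Python, from bench import monitor, cams, workorder gives the robot as it stands.
- The arm moves only by the tool move_arm, never from a script. Its arguments are lists of equal length, an entry for each row: "slide": the shift along the tool's x, y, z in cm, a list of three; "roll": the turn about the tool's z in rad. In form: {"slide": [[dx, dy, dz], ...], "roll": [roll, ...]}. A call has 1 to 20 rows; each row is the pose to reach, as a shift and turn from the pose commanded when the call began, along the tool's axes at that moment; what a row does not reach only later rows make up. A row lasts 1/10 s, in which the tool goes at most 50 mm and 8.59 degrees, less where a joint would pass 70% of its speed; a pose out of reach is approached as far as the arm can. A call with a gripper value outside its range is refused whole. "gripper" is the finger opening in cm, from 0 to 8.7, set as the call begins (left out, the last holds). The fingers move at their own pace and stop on an object; "squeeze" is the grip in N (left out, the last holds). Time passes only in rows, so rows that repeat a pose let the fingers close. It gives the time, the measured TCP pose, the force, the opening and the grip force at its end, in the units of the state.
- monitor.get_state(): the state, without advancing time (a new reading comes with each control period).
- cams.get_image(name): name is "side" or "top"; returns the picture (420x560x3 uint8, red, green, blue); there is no depth.
- cams.get_calibration(name): a dict with "mtx" (3x3 intrinsics, pixels), "dist_coeffs" ([k1, k2, p1, p2, k3] as OpenCV has them; the pictures are not rectified), "R" (3x3) and "t" (3): a world point X has camera coordinates R X + t. Camera axes: x right, y down, z forward; pixel columns grow to the right and rows downward; lengths in m; the calibration is good to about 2 mm. A picture is of the moment at which its call begins. get_calibration takes no time and is no camera call.
- workorder.close_job(): hands the job in; it is judged then, once.
The state is a dict: "time": time; "joint_positions": joint angles; "qd": joint speeds; "joint_torque": joint torques, N m; "position": TCP position; "tool_rot": TCP orientation; "ft_force": force on the tool from outside, world axes, zero at the start; "torque": the same for the moment, N m; "grip_width": opening from 0.0 (shut) to 1.0 (fully open); "grip_force": force on a finger pad.
Only numpy, scipy, OpenCV 4.12 (cv2) and the standard library are available. Lean on these libraries where they do the work, as an engineer would, in place of code of your own. Each camera call takes 0.05 s, during which the arm holds its last target. There are 200 camera calls.

## Task

Take the bayonet cover off the suction unit's filter holder so that the filter can be changed: press it down against its spring, turn it about a quarter turn anticlockwise (seen from above) until you feel its stop, without forcing it, and lift it off. Set it down gently in the stainless tray, standing upright on its foot, and leave the other things where they are.

Things in the scene. Friction and masses are not known exactly. Their poses are not given: they have to be found in the camera images.
- cover: round grey plastic bayonet cover with a pale disc on top, 88 mm across, 48 mm high, about 0.12 kg, locked on the unit's collar at the start. Origin: centre of the underside of its foot; z up its axis, x along its grip bar. Upward from the origin: foot (36 mm across) 0 to 3 mm, stem (54 mm across) 3 to 20 mm, flange disc (88 mm across) 20 to 26 mm, then the grip bar.
- cover_bar (a point): middle of the top of the cover's grip bar, on the axis, 48 mm above the cover's origin. The bar is 62 mm long (cover's x), 14 mm thick (y) and stands 22 mm up from the flange. A spring beneath the cover pushes it up with about 9 N, 1.2 N more per mm pressed; after 7 mm (about 17 N) the flange meets the collar's rim rigidly.
- cover_tab (a point): outer end of one of the cover's two hidden locking tabs (10 mm wide, 5 mm thick, 34.5 mm from the axis along +x and -x). Locked, they sit in 3.5 mm deep pockets under the collar's lugs, with play: press the cover down more than 3.5 mm (13 to 14 N) to leave them. Once turned some 65 deg it need not be pressed; the spring then holds it up under the lugs where it is left.
- collar (a point): centre of the rim of the unit's filter collar (94 mm wide), 90 mm above the worktop. Pressed, the cover turns only anticlockwise from above (positive about z). It comes free over the last 8 deg before a hard stop; the hidden lugs differ, so the stop lies 78 to 111 deg past the unit's x axis and must be felt (0.4 Nm is plenty, 1 Nm forces it). There the spring raises it 6 mm and it lifts off.
- unit: white suction unit, a rounded box 175 x 150 mm, 65 mm high, fixed, with a carrying handle at its back (102 mm high) and the filter collar on top. Origin: on the collar's axis, at worktop level; x to the unit's back, z up; box from -70 to +105 mm in x. The locked cover's origin is 77 mm above this origin, its grip bar along this x axis within about 4 deg.
- tray: square stainless tray, 150 x 150 mm, fixed, walls 4 mm thick and 18 mm high, floor 4 mm thick. Origin: centre of its underside, z up, x and y along its sides.
- notepad: bystander: white notepad, 106 x 76 x 10 mm, lying behind the work. Origin: centre of its underside.
- shears: bystander: blue-handled trauma shears, 155 mm long, lying behind the work. Origin: near the middle, on the worktop.
- dressing_box: bystander: white and red carton, 48 x 90 x 58 mm, standing behind the work. Origin: centre of its underside.

How it is judged:
On the way:
1. the cover has been turned a quarter turn and has come up out of the lugs, still in line with the collar (angle between the x axis of cover and the x axis of unit, either way round above 1.1 rad and horizontal distance between cover and unit below 0.012 m and z of cover in the frame of unit between 0.0795 and 0.13 m), for 0.05 s.
At the end, for the whole second after the job is handed in: The cover stands upright (within 0.12 rad) on its foot on the floor of the tray (its origin within 50 mm of the tray's centre along each side, 1 to 9 mm above the tray's underside), at rest and released (x of cover in the frame of tray between -0.05 and 0.05 m and y of cover in the frame of tray between -0.05 and 0.05 m and z of cover in the frame of tray between 0.001 and 0.009 m and angle between cover's own z axis and vertical below 0.12 rad and linear speed of cover below 0.02 m/s); the robot touches nothing.
It fails at once if the cover is dropped into the tray (faster than 0.7 m/s close above it) (horizontal distance between cover and tray below 0.09 m and height (world z) of cover below 0.04 m and linear speed of cover above 0.7 m/s).
It fails at once if a bystander is moved by more than 30 mm (distance of any of notepad, shears, dressing_box from where it was at the start of the episode above 0.03 m).
It fails at once if the cover is forced against the collar, its lugs or its stop (more than 80 N) (contact force between cover and unit above 80 N).
It also fails if it takes over 64 s, if anything falls off the work surface, if the arm or the gripper's body presses on something with over 40 N, if the wrist force passes 120 N, or if a joint passes its speed limit or range.

## Working session

There is one attempt and no reset: what is moved stays moved. The work goes in short steps, Python scripts to look and compute and a tool call to move; the robot and the scene stay as the last step left them, time stands still between calls to the robot, and variables do not carry over. Pictures are saved under pics/ and viewed, at most 10 in all, crops included, and the job is handed in when it is done.

Besides the shell and the picture viewer there is one more tool, called after "Emit:" as a command line: name --pt "numbers of a row" for each row, then --argument value for the rest. move_arm: Moves the arm, as the interface text tells. Its arguments: {"type":"object","properties":{"slide":{"type":"array","items":{"type":"array","items":{"type":"number"}}},"roll":{"type":"array","items":{"type":"number"}},"gripper":{"type":"number"},"squeeze":{"type":"number"}},"required":["slide","roll"]}

```bash
ls; mkdir -p pics; python3 - <<'E'
from bench import monitor,cams
import cv2,numpy as np
for n in("side","top"):
    im=cams.get_image(n); cv2.imwrite(f"pics/{n}0.png",cv2.cvtColor(im,cv2.COLOR_RGB2BGR))
    c=cams.get_calibration(n); print(n,{k:np.round(v,4).tolist() for k,v in c.items()}, (-np.array(c["R"]).T@np.array(c["t"])).round(3))
s=monitor.get_state(); print({k:np.round(v,3).tolist() for k,v in s.items()})
E
```

```text
pics
side {'mtx': [[473.4633, 0.0, 273.6382], [0.0, 473.4633, 211.2167], [0.0, 0.0, 1.0]], 'dist_coeffs': [-0.1643, 0.0, 0.0, 0.0, 0.0], 'R': [[0.9919, -0.1264, 0.0114], [-0.0738, -0.6478, -0.7582], [0.1033, 0.7512, -0.6519]], 't': [-0.5906, 0.0276, 1.0746]} [ 0.477 -0.864  0.728]
top {'mtx': [[460.0473, 0.0, 277.3582], [0.0, 460.0473, 210.6883], [0.0, 0.0, 1.0]], 'dist_coeffs': [0.0157, 0.0, 0.0, 0.0, 0.0], 'R': [[-0.0146, -0.9996, 0.0256], [-0.9874, 0.0104, -0.1576], [0.1573, -0.0276, -0.9872]], 't': [-0.1446, 0.6086, 0.8483]} [ 0.465 -0.127  0.937]
{'time': 0.1, 'joint_positions': [-1.236, 0.322, -0.07, 1.452, 0.023, 1.371, -0.057], 'qd': [-0.001, -0.001, 0.0, -0.003, 0.001, -0.002, -0.001], 'joint_torque': [-0.0, -49.257, -0.406, -31.34, -0.064, 0.039, 0.0], 'position': [0.205, 0.616, 0.222], 'tool_rot': [-0.502, -3.101, 0.003], 'ft_force': [-0.193, -0.821, -1.061], 'torque': [-0.021, -0.01, -0.047], 'grip_force': 0.0, 'grip_width': 0.998}
```

View pics/side0.png

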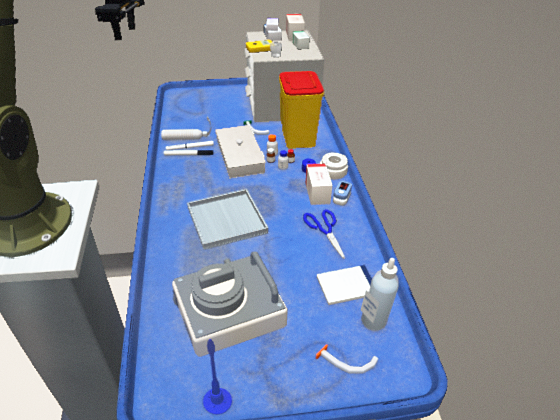

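View pics/top0.png

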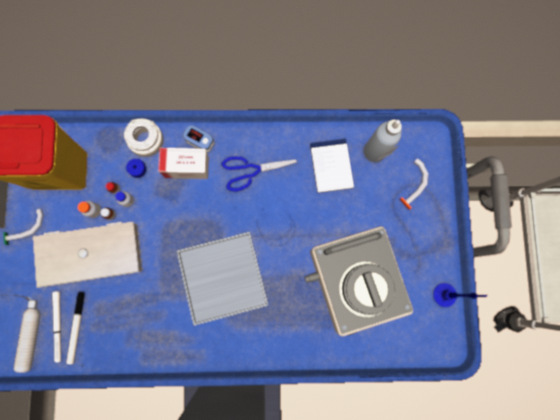

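Side view: the cover is on the unit at about (217,287), with the handle at (268,280) and the tray at (228,217). Top view: the pale disc with its dark bar is at about (370,290), the tray at (222,278), and a blue stand at (445,295). I'll zoom in on these.

```bash
python3 - <<'E'
import cv2,numpy as np
a=cv2.imread("pics/side0.png")[245:355,160:300]; b=cv2.imread("pics/top0.png")[225:345,300:420]
a=cv2.resize(a,(560,440),interpolation=cv2.INTER_CUBIC)[:, :]
b=cv2.resize(b,(600,600),interpolation=cv2.INTER_CUBIC)
cv2.imwrite("pics/sc.png",a); cv2.imwrite("pics/tc.png",b)
E
```

```text
(no output)
```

View pics/sc.png

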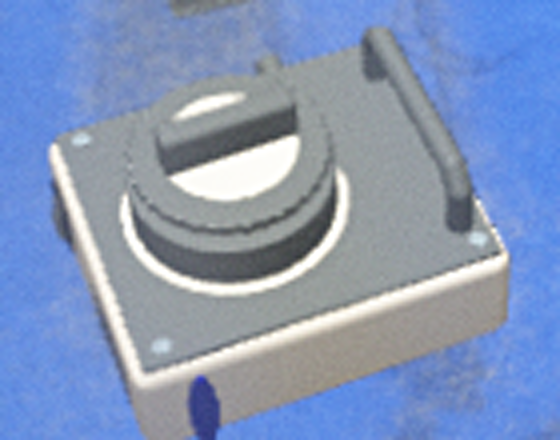

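View pics/tc.png

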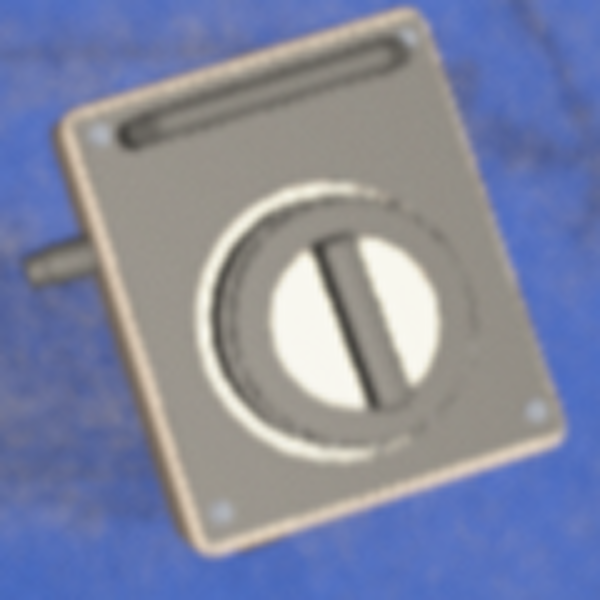

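```bash
cat > h.py <<'E'
import cv2,numpy as np
from bench import cams
C={n:{k:np.array(v,float) for k,v in cams.get_calibration(n).items()} for n in("side","top")}
def nrm(n,p): return cv2.undistortPoints(np.array(p,float).reshape(-1,1,2),C[n]["mtx"],C[n]["dist_coeffs"])[:,0]
def plane(n,p,z):
    c=C[n]; d=np.c_[nrm(n,p),np.ones(len(nrm(n,p)))]@c["R"]; o=-c["R"].T@c["t"]
    return o+d*((z-o[2])/d[:,2])[:,None]
def tri(ps,pt):
    P=[np.c_[C[n]["R"],C[n]["t"]] for n in("side","top")]
    X=cv2.triangulatePoints(P[0],P[1],nrm("side",ps).T,nrm("top",pt).T); return (X[:3]/X[3]).T
E
python3 - <<'E'
from h import *
np.set_printoptions(precision=4,suppress=True)
s=lambda p:[160,245]+(np.array(p)+.5)/4-.5
t=lambda p:[300,225]+(np.array(p)+.5)/5-.5
bs=s([(166,138),(288,92)]); bt=t([(394,407),(341,237)])
b=tri(bs,bt); print("bar ends",b,b.mean(0),np.linalg.norm(b[1]-b[0]),np.degrees(np.arctan2(*(b[1]-b[0])[[1,0]])))
# screws (front-left, front-right, back-right)
ss=s([(82,140),(162,345),(478,240)]); st=t([(221,512),(537,411),(411,37)]); u=tri(ss,st);print("screws",u)
q=plane("top",t([(221,512),(537,411),(411,37),(99,133)]),.066); print(q); d=(q[3]-q[0]+q[2]-q[1]);print("unit ang",np.degrees(np.arctan2(d[1],d[0])))
im=cv2.imread("pics/top0.png"); hsv=cv2.cvtColor(im,cv2.COLOR_BGR2HSV)
m=((hsv[...,1]<50)&(hsv[...,2]>210)).astype(np.uint8); m[:240]=0;m[:268 ]=0;m[312:]=0; m[:,:350]=0;m[:,390:]=0
# pale disc: drop thin ring pieces
n,l,stt,ce=cv2.connectedComponentsWithStats(m); k=[i for i in range(1,n) if stt[i,4]>60]; print(stt[1:])
pts=np.argwhere(np.isin(l,k))[:,::-1].astype(np.float32); h=cv2.convexHull(pts); e=cv2.minEnclosingCircle(pts); print("disc",e,plane("top",[e[0]],.103))
# tray
for n,box in(("top",(225,330,170,275)),("side",(180,250,180,275))):
    im=cv2.imread(f"pics/{n}0.png"); hsv=cv2.cvtColor(im,cv2.COLOR_BGR2HSV)
    m=np.zeros(im.shape[:2],np.uint8); a,b_,c,d_=box; m[a:b_,c:d_]=(hsv[a:b_,c:d_,1]<120)*255
    m=cv2.morphologyEx(m,cv2.MORPH_OPEN,np.ones((5,5)))
    cs=max(cv2.findContours(m,0,1)[0],key=cv2.contourArea); h=cv2.convexHull(cs)
    ap=cv2.approxPolyDP(h,5,True)[:,0]; print(n,ap.tolist(),cv2.contourArea(cs))
E
```

```text
bar ends [[ 0.4268 -0.3245  0.1202]
 [ 0.4829 -0.3077  0.1244]] [ 0.4549 -0.3161  0.1223] 0.05868820391076697 16.674012139272453
screws [[ 0.3852 -0.2718  0.0639]
 [ 0.4203 -0.3913  0.0654]
 [ 0.5602 -0.3511  0.0657]]
[[ 0.3853 -0.2714  0.066 ]
 [ 0.42   -0.3911  0.066 ]
 [ 0.5608 -0.3511  0.066 ]
 [ 0.5256 -0.2304  0.066 ]]
unit ang 16.087458461969565
[[350 268   1   1   1]
 [372 273  16  28 241]
 [354 276  19  31 317]
 [350 308   5   4  10]]
disc ((370.5, 289.0), 17.066146850585938) [[ 0.4542 -0.3159  0.103 ]]
top [[170, 225], [272, 232], [274, 323], [265, 329], [193, 324], [170, 300]] 9019.5
side [[274, 191], [267, 245], [182, 249], [188, 202], [207, 188], [259, 185]] 4594.5
```

```bash
cat >> h.py <<'E'
from bench import monitor
from scipy.spatial.transform import Rotation as Ro
def rel(targets):
    s=monitor.get_state(); R=Ro.from_rotvec(s["tool_rot"]).as_matrix()
    return (100*(np.array(targets,float)-s["position"])@R).round(2), s, R
E
python3 - <<'E'
from h import *
np.set_printoptions(precision=4,suppress=True)
r,s,R=rel([(.36,.45,.25),(.46,.25,.25),(.50,0,.25),(.455,-.316,.18)]); print(r); print(R, np.degrees(np.arctan2(R[1,1],R[0,1])))
for n,(a,b,c,d),T in(("top",(228,330,172,272),110),("side",(180,250,180,275),110)):
    im=cv2.imread(f"pics/{n}0.png"); hsv=cv2.cvtColor(im,cv2.COLOR_BGR2HSV)
    print(n,"S tray/blue",hsv[278,222] if n=="top" else hsv[217,228],hsv[340,240] if n=="top" else hsv[230,180])
    m=np.zeros(im.shape[:2],np.uint8); m[a:b,c:d]=(hsv[a:b,c:d,1]<T)*255
    m=cv2.morphologyEx(m,cv2.MORPH_OPEN,np.ones((9,9)))
    N,l,st,ce=cv2.connectedComponentsWithStats(m); k=l[278,222] if n=="top" else l[217,228]
    cs=cv2.findContours((l==k).astype(np.uint8),0,1)[0][0]
    r=cv2.minAreaRect(cs); h=cv2.convexHull(cs); print(st[k],r); 
    for eps in(3,5,8): 
        ap=cv2.approxPolyDP(h,eps,True)[:,0]; print(ap.tolist())
    q=plane(n,ap,.018); print(q,q.mean(0))
E
```

```text
[[-19.97 -10.9   -2.82]
 [-35.76 -26.73  -2.79]
 [-47.44 -49.19  -2.75]
 [-53.13 -80.59   4.3 ]]
[[-0.949   0.3153 -0.0004]
 [ 0.3153  0.949  -0.0017]
 [-0.0001 -0.0017 -1.    ]] 71.62264776630695
top S tray/blue [112  15 186] [111 155 186]
[ 172  228  100  101 8106] ((221.49996948242188, 278.0), (98.99998474121094, 99.99998474121094), 0.0)
[[174, 229], [216, 228], [254, 233], [271, 276], [271, 321], [247, 328], [193, 323], [172, 294]]
[[174, 229], [254, 233], [271, 276], [271, 321], [247, 328], [193, 323], [172, 294]]
[[174, 229], [254, 233], [271, 276], [271, 321], [193, 323], [172, 294]]
[[ 0.5769  0.0539  0.018 ]
 [ 0.567  -0.1056  0.018 ]
 [ 0.4812 -0.1387  0.018 ]
 [ 0.3945 -0.1376  0.018 ]
 [ 0.3934  0.0134  0.018 ]
 [ 0.4492  0.0551  0.018 ]] [ 0.477  -0.0432  0.018 ]
side S tray/blue [100  26 227] [110 135 225]
[ 188  188   80   62 3736] ((224.6044921875, 220.20611572265625), (58.58390426635742, 81.92911529541016), 80.21759033203125)
[[249, 189], [264, 216], [267, 235], [230, 249], [188, 249], [190, 201], [210, 193]]
[[249, 189], [267, 235], [230, 249], [188, 249], [190, 201]]
[[249, 189], [267, 235], [188, 249], [190, 201]]
[[ 0.5403  0.0435  0.018 ]
 [ 0.5651 -0.1227  0.018 ]
 [ 0.3942 -0.1465  0.018 ]
 [ 0.3975  0.0136  0.018 ]] [ 0.4743 -0.053   0.018 ]
```

Emit:
move_arm --pt "-4 -2.2 -0.6" --pt "-8 -4.4 -1.2" --pt "-12 -6.6 -1.7" --pt "-16 -8.8 -2.3" --pt "-20 -10.9 -2.8" --pt "-23.2 -14.1 -2.8" --pt "-26.3 -17.3 -2.8" --pt "-29.5 -20.4 -2.8" --pt "-32.6 -23.6 -2.8" --pt "-35.8 -26.7 -2.8" --pt "-37.8 -30.5 -2.8" --pt "-39.7 -34.2 -2.8" --pt "-41.7 -38 -2.8" --pt "-43.6 -41.7 -2.8" --pt "-45.5 -45.5 -2.8" --pt "-47.4 -49.2 -2.8" --pt "-48.4 -54 -2.8" --pt "-49.4 -59 -2.8" --pt "-50.4 -63.8 -2.8" --pt "-51.4 -68.6 -2.8" --roll '[0.1, 0.2, 0.34, 0.48, 0.62, 0.76, 0.9, 1.04, 1.18, 1.32, 1.46, 1.6, 1.74, 1.88, 2.02, 2.16, 2.3, 2.4, 2.47, 2.53]'

```text
time: 2.1
position: [0.4756, -0.1981, 0.2505]
tool_rot: [-3.109, -0.451, -0.001]
ft_force: [1.3, -0.7, 0.2]
grip_width: 1.001
grip_force: 0.0
```

```bash
python3 - <<'E'
from h import *
np.set_printoptions(precision=4,suppress=True)
r,s,R=rel([(.455,-.316,.16),(.455,-.316,.108)]); print(r); print(R, np.degrees(np.arctan2(R[1,1],R[0,1]))); print(s["position"],s["joint_positions"],s["ft_force"])
for n,(a,b,c,d) in(("top",(228,330,172,272)),("side",(180,250,180,275))):
    im=cv2.imread(f"pics/{n}0.png"); hsv=cv2.cvtColor(im,cv2.COLOR_BGR2HSV)
    m=np.zeros(im.shape[:2],np.uint8); m[a:b,c:d]=(hsv[a:b,c:d,1]<70)*255
    m=cv2.morphologyEx(m,cv2.MORPH_OPEN,np.ones((9,9)))
    N,l,st,ce=cv2.connectedComponentsWithStats(m); k=l[278,222] if n=="top" else l[217,228]
    cs=cv2.findContours((l==k).astype(np.uint8),0,1)[0][0]; h=cv2.convexHull(cs)
    ap=cv2.approxPolyDP(h,6,True)[:,0]; q=plane(n,ap,.018); print(n,ap.tolist()); print(q,q.mean(0))
E
```

```text
[[-5.33 10.72  9.04]
 [-5.33 10.72 14.24]]
[[ 0.9588  0.2842  0.0004]
 [ 0.2842 -0.9588  0.0006]
 [ 0.0005 -0.0005 -1.    ]] -73.488254535259
[ 0.4756 -0.1981  0.2505] [-0.4086  0.001   0.7612  1.7625 -0.0014  1.3782 -0.9298] [ 1.3043 -0.7119  0.1653]
top [[250, 233], [267, 305], [193, 323], [177, 250]]
[[ 0.5671 -0.0976  0.018 ]
 [ 0.4251 -0.1301  0.018 ]
 [ 0.3934  0.0134  0.018 ]
 [ 0.535   0.0471  0.018 ]] [ 0.4801 -0.0418  0.018 ]
side [[247, 190], [266, 233], [203, 247], [189, 202]]
[[ 0.5352  0.0401  0.018 ]
 [ 0.5636 -0.1161  0.018 ]
 [ 0.426  -0.144   0.018 ]
 [ 0.3952  0.0101  0.018 ]] [ 0.48   -0.0525  0.018 ]
```

Emit:
move_arm --pt "-1.5 3.5 1" --pt "-3 7 3" --pt "-5 10 6" --pt "-5.3 10.7 9" --pt "-5.3 10.7 11" --pt "-5.3 10.7 12.5" --pt "-5.3 10.7 13" --pt "-5.3 10.7 13" --roll '[0, 0, 0, 0, 0, 0, 0, 0]'

```text
time: 2.9
position: [0.4564, -0.3134, 0.1202]
tool_rot: [-3.108, -0.456, 0.001]
ft_force: [-0.3, 0.1, 0.1]
grip_width: 1.0
grip_force: 0.0
```

```bash
python3 - <<'E'
from h import *
np.set_printoptions(precision=4,suppress=True)
r,s,R=rel([(.455,-.316,.106)]); print(r); print(np.degrees(np.arctan2(R[1,1],R[0,1]))); print(s["position"],s["joint_positions"],s["ft_force"],s["torque"])
a=cv2.cvtColor(cams.get_image("side"),4)[215:335,140:300]; b=cv2.cvtColor(cams.get_image("top"),4)[225:345,300:420]
cv2.imwrite("pics/g1.png",np.hstack([cv2.resize(a,(480,360),interpolation=2),cv2.resize(b,(320,320))if 0 else cv2.resize(b,(320,360),interpolation=2)]))
E
```

```text
[[-0.21  0.21  1.42]]
-73.29081261502922
[ 0.4564 -0.3134  0.1202] [-0.1989  0.2539  0.8618  1.8453 -0.2115  1.1383 -0.5425] [-0.2598  0.1247  0.1297] [-0.1233  0.1656  0.0894]
```

View pics/g1.png

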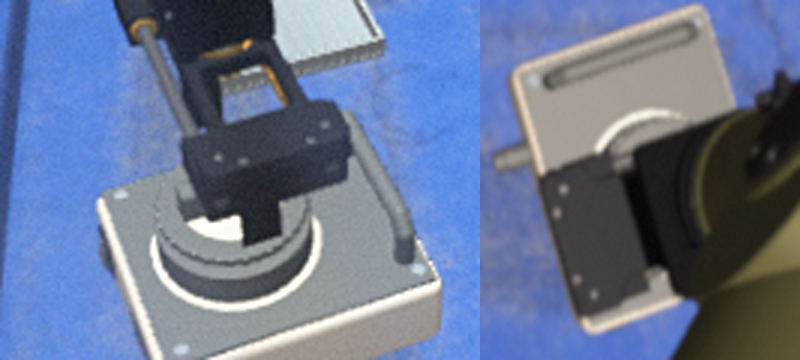

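The gripper straddles the bar, fingers on either side of it, just above the cover. I'll correct by 2 mm and go down.

Emit:
move_arm --pt "-0.2 0.2 0.3" --pt "-0.2 0.2 0.7" --pt "-0.2 0.2 1.1" --pt "-0.2 0.2 1.35" --pt "-0.2 0.2 1.4" --pt "-0.2 0.2 1.4" --roll '[0, 0, 0, 0, 0, 0]'

```text
time: 3.6
position: [0.455, -0.3163, 0.1064]
tool_rot: [-3.108, -0.455, 0.0]
ft_force: [0.7, 0.1, 0.5]
grip_width: 1.0
grip_force: 0.0
```

Emit:
move_arm --pt "0 0 0" --pt "0 0 0" --pt "0 0 0" --pt "0 0 0" --pt "0 0 0" --pt "0 0 0" --pt "0 0 0" --pt "0 0 0" --roll '[0, 0, 0, 0, 0, 0, 0, 0]' --gripper 0.5 --squeeze 40

```text
time: 4.4
position: [0.455, -0.3164, 0.1065]
tool_rot: [-3.108, -0.455, -0.0]
ft_force: [-0.2, -0.7, -0.2]
grip_width: 0.353
grip_force: 0.0
```

```bash
python3 - <<'E'
from h import *
np.set_printoptions(precision=4,suppress=True)
s=monitor.get_state()
R=Ro.from_rotvec(s["tool_rot"]).as_matrix();print(np.degrees(np.arctan2(R[1,1],R[0,1])))
for k in s: print(k,np.array(s[k]))
E
```

```text
-73.33479113304384
time 4.4
joint_positions [-0.1851  0.273   0.8572  1.8583 -0.2294  1.1127 -0.5236]
qd [-0.0006 -0.001  -0.001  -0.0005  0.0006  0.0013 -0.0002]
joint_torque [ -0.0007 -31.4422   6.4142 -27.922   -0.0644  -0.0048  -0.0001]
position [ 0.455  -0.3164  0.1065]
tool_rot [-3.1084 -0.4553 -0.0001]
ft_force [-0.1882 -0.6948 -0.1568]
torque [-0.062   0.0894 -0.0481]
grip_force 0.0
grip_width 0.35318343787823964
```

Still closing; keep waiting.

Emit:
move_arm --pt "0 0 0" --pt "0 0 0" --pt "0 0 0" --pt "0 0 0" --pt "0 0 0" --pt "0 0 0" --pt "0 0 0" --pt "0 0 0" --roll '[0, 0, 0, 0, 0, 0, 0, 0]'

```text
time: 5.2
position: [0.455, -0.3162, 0.1065]
tool_rot: [-3.108, -0.455, -0.0]
ft_force: [-0.8, 1.9, 1.7]
grip_width: 0.155
grip_force: 39.9
```

Emit:
move_arm --pt "0 0 0.1" --pt "0 0 0.2" --pt "0 0 0.3" --pt "0 0 0.4" --pt "0 0 0.5" --pt "0 0 0.5" --pt "0 0 0.5" --pt "0 0 0.5" --roll '[0, 0, 0, 0, 0, 0, 0, 0]'

```text
time: 6.0
position: [0.4551, -0.3164, 0.1028]
tool_rot: [-3.107, -0.455, -0.001]
ft_force: [-3.7, 4.0, 10.7]
grip_width: 0.157
grip_force: 39.9
```

Emit:
move_arm --pt "0 0 0.1" --pt "0 0 0.2" --pt "0 0 0.2" --pt "0 0 0.2" --roll '[0, 0, 0, 0]' --squeeze 55

```text
time: 6.4
position: [0.4552, -0.3164, 0.1011]
tool_rot: [-3.107, -0.455, -0.001]
ft_force: [-3.9, 3.9, 12.8]
grip_width: 0.155
grip_force: 54.9
```

Emit:
move_arm --pt "0 0 0.07" --pt "0 0 0.07" --pt "0 0 0.07" --pt "0 0 0.07" --pt "0 0 0.07" --pt "0 0 0.07" --pt "0 0 0.07" --pt "0 0 0.07" --roll '[0, 0, -0.03, -0.06, -0.09, -0.12, -0.15, -0.15]'

```text
time: 7.2
position: [0.4563, -0.3177, 0.1011]
tool_rot: [3.064, 0.687, 0.005]
ft_force: [-1.8, 1.1, 12.9]
grip_width: 0.154
grip_force: 55.0
```

```bash
cat > st.py <<'E'
from h import *
np.set_printoptions(precision=4,suppress=True)
s=monitor.get_state(); R=Ro.from_rotvec(s["tool_rot"]).as_matrix()
print("baraxis deg",np.degrees(np.arctan2(R[1,0],R[0,0])),"tilt",R[:,2],"F",np.array(s["ft_force"]),"T",np.array(s["torque"]),s["position"],s["grip_width"],s["joint_positions"],s["time"])
E
python3 st.py
```

```text
baraxis deg 25.27321961173723 tilt [ 0.0034 -0.0013 -1.    ] F [-1.7716  1.081  12.8814] T [ 0.3131  0.695  -0.069 ] [ 0.4563 -0.3177  0.1011] 0.15393747553308246 [-0.1584  0.2753  0.8279  1.8616 -0.228   1.0983 -0.3749] 7.2
```

Emit:
move_arm --pt "0 0 0" --pt "0 0 0" --pt "0 0 0" --pt "0 0 0" --pt "0 0 0" --pt "0 0 0" --roll '[-0.04, -0.08, -0.12, -0.16, -0.2, -0.2]'

```text
time: 7.8
position: [0.456, -0.318, 0.1012]
tool_rot: [2.979, 0.989, 0.004]
ft_force: [-2.6, 1.6, 12.9]
grip_width: 0.153
grip_force: 54.9
```

```bash
python3 st.py
```

```text
baraxis deg 36.72268925344757 tilt [ 0.0031 -0.0017 -1.    ] F [-2.5957  1.5871 12.8505] T [ 0.2221  0.7566 -0.0165] [ 0.456  -0.318   0.1012] 0.1534952907338766 [-0.1307  0.2679  0.7943  1.861  -0.2144  1.0965 -0.1859] 7.8
```

Emit:
move_arm --pt "0 0 0" --pt "0 0 0" --pt "0 0 0" --pt "0 0 0" --pt "0 0 0" --pt "0 0 0" --pt "0 0 0" --pt "0 0 0" --pt "0 0 0" --pt "0 0 0" --pt "0 0 0" --pt "0 0 0" --roll '[-0.07, -0.14, -0.21, -0.28, -0.35, -0.42, -0.49, -0.56, -0.63, -0.7, -0.75, -0.75]'

```text
time: 9.0
position: [0.4558, -0.318, 0.1012]
tool_rot: [2.41, 2.011, 0.002]
ft_force: [-2.9, 1.2, 13.5]
grip_width: 0.156
grip_force: 54.9
```

```bash
python3 st.py
```

```text
baraxis deg 79.7008989948364 tilt [ 0.0028 -0.0016 -1.    ] F [-2.9324  1.2234 13.5127] T [ 0.157   0.7966 -0.0075] [ 0.4558 -0.318   0.1012] 0.1556923633879178 [-0.0335  0.2471  0.6774  1.8584 -0.1739  1.0922  0.5293] 9.0
```

Emit:
move_arm --pt "0 0 0" --pt "0 0 0" --pt "0 0 0" --pt "0 0 0" --pt "0 0 0" --pt "0 0 0" --roll '[-0.04, -0.08, -0.12, -0.16, -0.2, -0.2]'

```text
time: 9.6
position: [0.4558, -0.318, 0.1012]
tool_rot: [2.197, 2.241, 0.001]
ft_force: [-3.0, 2.0, 12.4]
grip_width: 0.158
grip_force: 54.9
```

```bash
python3 st.py
```

```text
baraxis deg 91.14333186938362 tilt [ 0.0027 -0.0016 -1.    ] F [-2.9974  2.0373 12.3693] T [ 0.1909  0.8114 -0.0193] [ 0.4558 -0.318   0.1012] 0.15767348490229796 [-0.0094  0.2429  0.6487  1.8577 -0.1648  1.0914  0.7212] 9.6
```

Emit:
move_arm --pt "0 0 0" --pt "0 0 0" --pt "0 0 0" --pt "0 0 0" --pt "0 0 0" --roll '[-0.03, -0.06, -0.09, -0.1, -0.1]'

```text
time: 10.1
position: [0.4558, -0.318, 0.1012]
tool_rot: [2.083, 2.347, 0.001]
ft_force: [-3.3, 1.4, 13.6]
grip_width: 0.153
grip_force: 55.0
```

```bash
python3 st.py
```

```text
baraxis deg 96.82950425482576 tilt [ 0.0027 -0.0017 -1.    ] F [-3.3361  1.4157 13.589 ] T [ 0.2152  0.8451 -0.1907] [ 0.4558 -0.318   0.1012] 0.152943181033579 [ 0.0024  0.2411  0.6349  1.8573 -0.1606  1.091   0.8168] 10.1
```

Torque is rising; take a small step to confirm the stop.

Emit:
move_arm --pt "0 0 0" --pt "0 0 0" --pt "0 0 0" --roll '[-0.01, -0.02, -0.02]'

```text
time: 10.4
position: [0.4558, -0.3181, 0.1012]
tool_rot: [2.06, 2.368, 0.001]
ft_force: [-3.1, 0.7, 12.9]
grip_width: 0.155
grip_force: 55.0
```

```bash
python3 st.py
```

```text
baraxis deg 97.96975281060658 tilt [ 0.0027 -0.0017 -1.    ] F [-3.0523  0.6555 12.9019] T [ 0.2058  0.8567 -0.1695] [ 0.4558 -0.3181  0.1012] 0.1548570048648882 [ 0.0048  0.2407  0.6321  1.8572 -0.1597  1.0909  0.8359] 10.4
```

Emit:
move_arm --pt "0 0 0" --pt "0 0 0" --pt "0 0 0" --roll '[-0.015, -0.03, -0.03]'

```text
time: 10.7
position: [0.4558, -0.318, 0.1012]
tool_rot: [2.024, 2.399, 0.001]
ft_force: [-3.2, 1.3, 12.4]
grip_width: 0.157
grip_force: 55.0
```

```bash
python3 st.py
```

```text
baraxis deg 99.69937311102164 tilt [ 0.0027 -0.0016 -1.    ] F [-3.1872  1.2548 12.4061] T [ 0.2152  0.7656 -0.1117] [ 0.4558 -0.318   0.1012] 0.1574687137827068 [ 0.0083  0.2401  0.628   1.8571 -0.1584  1.0908  0.865 ] 10.7
```

Emit:
move_arm --pt "0 0 0" --pt "0 0 0" --pt "0 0 0" --roll '[-0.025, -0.05, -0.05]'

```text
time: 11.0
position: [0.4558, -0.318, 0.1012]
tool_rot: [1.963, 2.449, 0.001]
ft_force: [-3.8, 1.5, 12.3]
grip_width: 0.158
grip_force: 55.0
```

```bash
python3 st.py
```

```text
baraxis deg 102.58152470740829 tilt [ 0.0027 -0.0017 -1.    ] F [-3.7972  1.5079 12.2894] T [ 0.2045  0.7827 -0.1362] [ 0.4558 -0.318   0.1012] 0.1581450312691122 [ 0.0143  0.2393  0.621   1.8569 -0.1563  1.0907  0.9134] 11.0
```

Emit:
move_arm --pt "0 0 0" --pt "0 0 0" --pt "0 0 0" --roll '[-0.025, -0.05, -0.05]'

```text
time: 11.3
position: [0.4557, -0.3181, 0.1012]
tool_rot: [1.901, 2.497, 0.0]
ft_force: [-3.3, 0.5, 13.4]
grip_width: 0.156
grip_force: 55.0
```

```bash
python3 st.py
```

```text
baraxis deg 105.44695091943757 tilt [ 0.0026 -0.0017 -1.    ] F [-3.3346  0.4834 13.4448] T [ 0.2206  0.7933 -0.1028] [ 0.4557 -0.3181  0.1012] 0.15647076929920037 [ 0.0202  0.2384  0.6141  1.8567 -0.1542  1.0905  0.9617] 11.3
```

Emit:
move_arm --pt "0 0 0" --pt "0 0 0" --pt "0 0 0" --pt "0 0 0" --roll '[-0.025, -0.05, -0.07, -0.07]'

```text
time: 11.7
position: [0.4558, -0.3181, 0.1012]
tool_rot: [1.812, 2.562, 0.0]
ft_force: [-3.0, 0.8, 12.5]
grip_width: 0.158
grip_force: 55.0
```

```bash
python3 st.py
```

```text
baraxis deg 109.44829346777969 tilt [ 0.0027 -0.0017 -1.    ] F [-2.9616  0.7606 12.5189] T [ 0.3195  0.8025 -0.129 ] [ 0.4558 -0.3181  0.1012] 0.1576316148410672 [ 0.0283  0.2372  0.6046  1.8565 -0.1514  1.0903  1.0291] 11.7
```

Emit:
move_arm --pt "0 0 0" --pt "0 0 0" --pt "0 0 0" --pt "0 0 0" --roll '[-0.025, -0.05, -0.06, -0.06]'

```text
time: 12.1
position: [0.4557, -0.318, 0.1012]
tool_rot: [1.735, 2.615, 0.0]
ft_force: [-3.3, 0.8, 12.3]
grip_width: 0.158
grip_force: 55.0
```

```bash
python3 st.py
```

```text
baraxis deg 112.87060429529303 tilt [ 0.0026 -0.0016 -1.    ] F [-3.3328  0.7732 12.3249] T [ 0.204   0.8437 -0.0893] [ 0.4557 -0.318   0.1012] 0.15773676968471934 [ 0.0352  0.2362  0.5965  1.8563 -0.149   1.0902  1.0867] 12.1
```

```bash
python3 - <<'E'
from h import *
a=cv2.cvtColor(cams.get_image("side"),4)[225:325,150:290]
cv2.imwrite("pics/g2.png",cv2.resize(a,(700,500),interpolation=2))
E
```

```text
(no output)
```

View pics/g2.png

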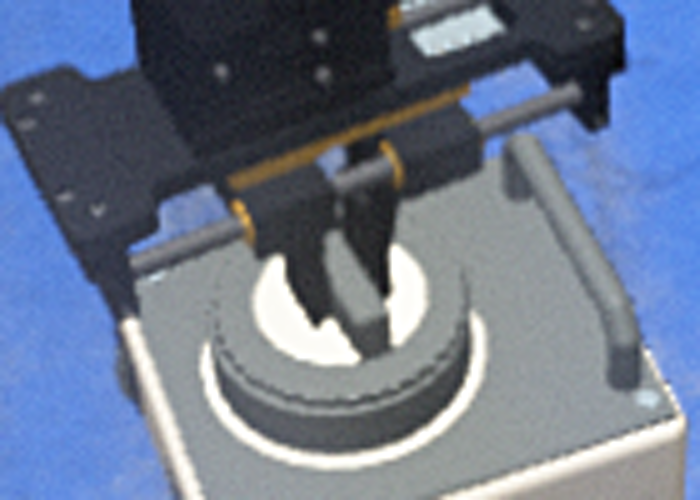

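The bar (crop 330–385, 235–350) has turned with the fingers. The cover is still pressed down on the collar and the gripper is clear of the handle.

Emit:
move_arm --pt "0 0 0" --pt "0 0 0" --pt "0 0 0" --pt "0 0 0" --roll '[-0.02, -0.04, -0.06, -0.06]'

```text
time: 12.55
position: [0.4557, -0.318, 0.1012]
tool_rot: [1.656, 2.666, -0.0]
ft_force: [-1.7, 1.8, 13.3]
grip_width: 0.157
grip_force: 55.0
```

```bash
python3 st.py
```

```text
baraxis deg 116.31962616991125 tilt [ 0.0027 -0.0017 -1.    ] F [-1.6729  1.767  13.3284] T [ 0.1895  0.8581 -0.0975] [ 0.4557 -0.318   0.1012] 0.1569599726207343 [ 0.0421  0.2352  0.5885  1.8561 -0.1466  1.09    1.1449] 12.55
```

Emit:
move_arm --pt "0 0 0" --pt "0 0 0" --pt "0 0 0" --pt "0 0 0" --roll '[-0.02, -0.04, -0.05, -0.05]'

```text
time: 12.95
position: [0.4557, -0.318, 0.1012]
tool_rot: [1.589, 2.706, -0.0]
ft_force: [-3.2, 1.4, 12.7]
grip_width: 0.161
grip_force: 55.0
```

```bash
python3 st.py
```

```text
baraxis deg 119.15622072904988 tilt [ 0.0027 -0.0016 -1.    ] F [-3.1908  1.3629 12.6993] T [ 0.2872  0.7818 -0.1833] [ 0.4557 -0.318   0.1012] 0.16109243251446287 [ 0.0478  0.2345  0.5819  1.8559 -0.1448  1.0899  1.1929] 12.95
```

Emit:
move_arm --pt "0 0 0" --pt "0 0 0" --pt "0 0 0" --roll '[-0.015, -0.03, -0.03]'

```text
time: 13.25
position: [0.4558, -0.3179, 0.1012]
tool_rot: [1.55, 2.729, 0.001]
ft_force: [-2.6, 1.1, 12.7]
grip_width: 0.161
grip_force: 55.3
```

```bash
python3 st.py
```

```text
baraxis deg 120.80610204020824 tilt [ 0.003  -0.0011 -1.    ] F [-2.5868  1.1111 12.6659] T [ 0.3676  0.6995 -0.5744] [ 0.4558 -0.3179  0.1012] 0.16057302743320243 [ 0.0513  0.2341  0.578   1.8559 -0.1443  1.0898  1.2211] 13.25
```

Stop felt (0.57 Nm): back off a little and lift.

Emit:
move_arm --pt "0 0 0" --pt "0 0 0" --pt "0 0 -0.2" --pt "0 0 -0.4" --pt "0 0 -0.6" --pt "0 0 -0.8" --pt "0 0 -1.0" --pt "0 0 -1.3" --pt "0 0 -1.6" --pt "0 0 -1.6" --pt "0 0 -1.6" --roll '[-0.0, 0.03, 0.03, 0.03, 0.03, 0.03, 0.03, 0.03, 0.03, 0.03, 0.03]'

```text
time: 14.35
position: [0.4546, -0.3156, 0.1143]
tool_rot: [-1.588, -2.709, -0.001]
ft_force: [-0.0, 0.6, -1.1]
grip_width: 0.156
grip_force: 54.9
```

```bash
python3 st.py
```

```text
baraxis deg 119.2447620802351 tilt [-0.0013  0.0013 -1.    ] F [-0.0318  0.6432 -1.0732] T [ 0.0072  0.0309 -0.0342] [ 0.4546 -0.3156  0.1143] 0.15586160811825356 [ 0.0418  0.218   0.5834  1.8444 -0.1331  1.1197  1.1831] 14.35
```

```bash
python3 - <<'E'
from h import *
r,s,R=rel([(.455,-.316,.17),(.48,-.045,.17),(.48,-.045,.06),(.48,-.045,.0375)]); print(r)
E
```

```text
[[-4.000e-02  2.000e-02 -5.570e+00]
 [ 2.238e+01  1.544e+01 -5.540e+00]
 [ 2.236e+01  1.545e+01  5.460e+00]
 [ 2.236e+01  1.545e+01  7.710e+00]]
```

Emit:
move_arm --pt "0 0 -1" --pt "0 0 -2" --pt "0 0 -3.2" --pt "0 0 -4.4" --pt "0 0 -5.5" --pt "1.5 1 -5.5" --pt "4 2.8 -5.5" --pt "7 4.8 -5.5" --pt "10 6.9 -5.5" --pt "13 9 -5.5" --pt "16 11 -5.5" --pt "18.5 12.8 -5.5" --pt "20.5 14.1 -5" --pt "22 15.2 -4" --pt "22.4 15.4 -2.5" --pt "22.4 15.4 -0.5" --pt "22.4 15.4 1.5" --pt "22.4 15.4 3.5" --pt "22.4 15.4 5" --pt "22.4 15.4 5.5" --roll '[0, 0, 0, 0, 0, 0, 0, 0, 0, 0, 0, 0, 0, 0, 0, 0, 0, 0, 0, 0]'

```text
time: 16.35
position: [0.4792, -0.0458, 0.059]
tool_rot: [-1.588, -2.708, 0.002]
ft_force: [-0.2, -0.1, -2.6]
grip_width: 0.158
grip_force: 54.9
```

```bash
python3 st.py;  python3 - <<'E'
from h import *
a=cv2.cvtColor(cams.get_image("side"),4)[150:270,150:310]
cv2.imwrite("pics/g3.png",cv2.resize(a,(640,480),interpolation=2))
E
```

```text
baraxis deg 119.21512704321347 tilt [-0.0022 -0.0002 -1.    ] F [-0.2157 -0.0751 -2.5728] T [-0.0058  0.0205  0.0226] [ 0.4792 -0.0458  0.059 ] 0.15823499786299322 [-0.2818  0.1166  0.34    2.0545 -0.0464  0.9797  0.5919] 16.35
```

View pics/g3.png

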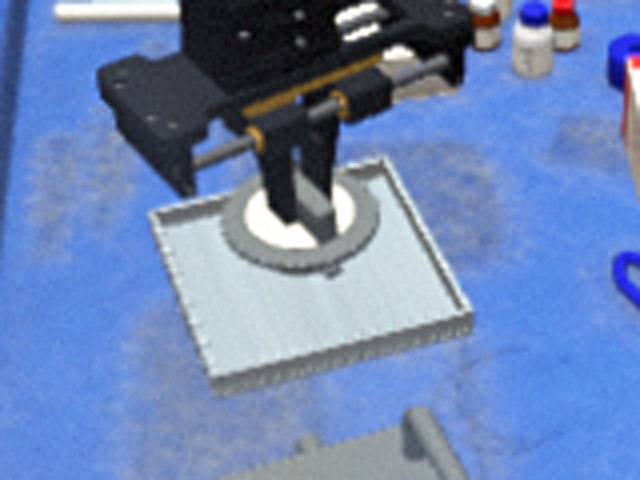

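The cover hangs level in the gripper over the tray, within its walls (crop ~(300,220)). I'll lower it gently the last 25 mm.

Emit:
move_arm --pt "0 0 0.5" --pt "0 0 1.0" --pt "0 0 1.5" --pt "0 0 1.9" --pt "0 0 2.1" --pt "0 0 2.3" --pt "0 0 2.3" --roll '[0, 0, 0, 0, 0, 0, 0]'

```text
time: 17.1
position: [0.48, -0.0457, 0.0367]
tool_rot: [-1.589, -2.71, 0.0]
ft_force: [0.4, -0.4, -1.9]
grip_width: 0.152
grip_force: 54.9
```

Emit:
move_arm --pt "0 0 0.1" --pt "0 0 0.2" --pt "0 0 0.3" --pt "0 0 0.3" --pt "0 0 0.3" --roll '[0, 0, 0, 0, 0]'

```text
time: 17.6
position: [0.4801, -0.0457, 0.0339]
tool_rot: [1.589, 2.71, 0.0]
ft_force: [-0.4, 0.1, -1.7]
grip_width: 0.154
grip_force: 54.9
```

Emit:
move_arm --pt "0 0 0.05" --pt "0 0 0.1" --pt "0 0 0.15" --pt "0 0 0.2" --pt "0 0 0.2" --roll '[0, 0, 0, 0, 0]'

```text
time: 18.1
position: [0.4803, -0.0458, 0.0334]
tool_rot: [-1.589, -2.709, -0.001]
ft_force: [-4.7, 0.1, 12.6]
grip_width: 0.156
grip_force: 54.9
```

On the floor. Ease off, then release.

Emit:
move_arm --pt "0 0 -0.1" --pt "0 0 -0.15" --pt "0 0 -0.15" --roll '[0, 0, 0]'

```text
time: 18.4
position: [0.4803, -0.0457, 0.0335]
tool_rot: [1.589, 2.71, 0.0]
ft_force: [-1.3, 0.2, 1.6]
grip_width: 0.152
grip_force: 54.9
```

Emit:
move_arm --pt "0 0 0" --pt "0 0 0" --pt "0 0 0" --pt "0 0 0" --pt "0 0 0" --pt "0 0 0" --pt "0 0 0" --pt "0 0 0" --pt "0 0 -0.5" --pt "0 0 -1.5" --pt "0 0 -3" --pt "0 0 -6" --pt "0 0 -10" --pt "0 0 -14" --pt "0 0 -14" --pt "0 0 -14" --roll '[0, 0, 0, 0, 0, 0, 0, 0, 0, 0, 0, 0, 0, 0, 0, 0]' --gripper 6

```text
time: 20.0
position: [0.4809, -0.0458, 0.1751]
tool_rot: [1.588, 2.708, 0.003]
ft_force: [1.2, 0.5, -0.1]
grip_width: 0.687
grip_force: 0.0
```

```bash
python3 st.py;  python3 - <<'E'
from h import *
a=cv2.cvtColor(cams.get_image("side"),4)[150:360,150:410]
cv2.imwrite("pics/g4.png",cv2.resize(a,(728,588),interpolation=2))
E
```

```text
baraxis deg 119.21752929762215 tilt [ 0.0034  0.0006 -1.    ] F [ 1.2243  0.4708 -0.0763] T [-0.0303  0.015   0.0041] [ 0.4809 -0.0458  0.1751] 0.6872305435583529 [-0.298  -0.0158  0.3371  1.9305  0.0048  1.2226  0.5474] 20.0
```

View pics/g4.png

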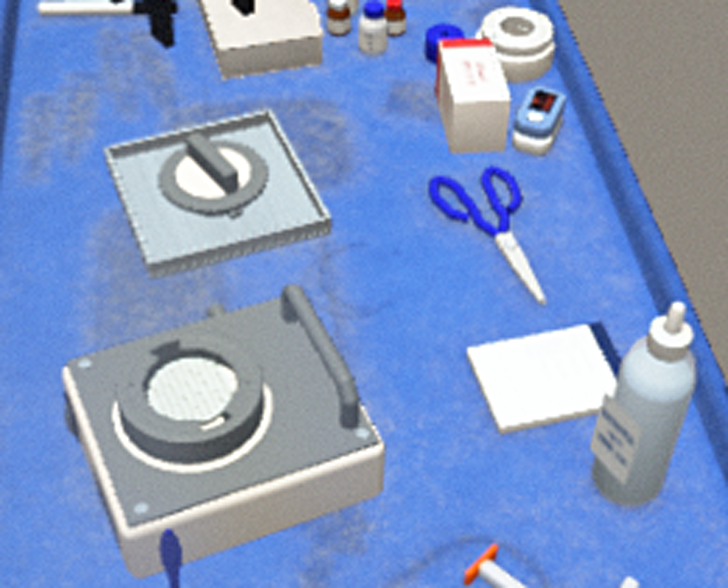

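The cover stands upright near the tray's centre (crop (215,175)). The gripper is well clear, the collar is open with the filter showing, and the bystanders look untouched.

```bash
python3 -c "
from bench import workorder; print(workorder.close_job())"
```

```text
the job is handed in; nothing more can be done
None
```

The cover is off the filter holder and standing upright in the tray, released, with nothing else visibly moved; I turned it until the stop was felt (0.57 Nm, above the 0.4 Nm you called plenty but under the 1 Nm that forces it), and the job is handed in, though no verdict came back.

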